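# Meter a few stirring bars out of the tilting dispenser

### The job

Two identical tilting dispensers stand on the bench; one holds white stirring bars, the other screw caps. On the one with the stirring bars, lift the tray by its rear handle until the first bars slide out, hold it at about that angle while two or three bars drop into the catch pan, then lower the tray gently back to rest and let go. Leave the other bars in the tray, do not touch the bars with the gripper, and leave the dispenser of caps alone.

Things in the scene. Friction and masses are not known exactly. Their poses are not given: they have to be found in the camera images.
- bar_unit_handle (a point): Centre of the handle of the tray with the stirring bars: a level round steel bar 10 mm thick, 65 mm long between two wires, 153 mm above the table at rest, with 35 mm free below it. Axes as the tray: x from mouth to rear, y along the handle, z up; at rest level, turned from the world axes only by the dispenser's yaw (under 15 degrees). The bar may turn between the finger pads.
- bar_unit_mouth (a point): Pivot of that tray: middle of its open front edge (mouth), 85 mm above the table; level hinge axis, parallel to the handle. In the tray's frame the handle is 140 mm behind (+x) and 68 mm above (+z) it, so it swings on a 156 mm radius, up and towards the mouth. Grey tray, 70 mm wide, 120 mm long, walls 30 mm above the pivot, about 0.35 kg; it falls back if let go.
- bar_unit_tray (a joint): Tilt of that tray in rad: 0 at rest, rear raised positive, stop at 0.9. Its floor is humped: front 40 mm (bars 1, 2) slopes 6 degrees down to the mouth, next 20 mm (bar 3) 4 degrees to the rear, last 60 mm (bars 4, 5) 14 degrees to the rear. So bars 1 and 2 slide at nearly the same tilt (14 to 23 degrees, with the friction), bar 3 about 10 degrees on, bars 4 and 5 about 20 degrees on.
- bar_unit_pan (a point): Middle of the floor of that dispenser's catch pan, a grey open box under the mouth, inside 127 x 100 mm and 36 mm deep, floor 12 mm above the table, centre 67 mm in front of the pivot. It is part of the dispenser, which is fixed to the table.
- bar_1: White stirring bar, 8 x 40 x 8 mm, 10 g, number 1 of five from the mouth, lying across the tray; origin in the middle of its underside, its y axis along its length.
- bar_2: White stirring bar, 8 x 40 x 8 mm, 10 g, number 2 of five from the mouth, lying across the tray; origin in the middle of its underside, its y axis along its length.
- bar_3: White stirring bar, 8 x 40 x 8 mm, 10 g, number 3 of five from the mouth, lying across the tray; origin in the middle of its underside, its y axis along its length.
- bar_4: White stirring bar, 8 x 40 x 8 mm, 10 g, number 4 of five from the mouth, lying across the tray; origin in the middle of its underside, its y axis along its length.
- bar_5: White stirring bar, 8 x 40 x 8 mm, 10 g, number 5 of five from the mouth, lying across the tray; origin in the middle of its underside, its y axis along its length.
- cap_unit_tray (a joint): Tilt in rad of the tray of the other, identical dispenser, which holds two screw caps (52 mm across) and is to be left alone; 0 at rest.

How it is judged (in metres and radians):
On the way:
1. the tray is tilted and at least two bars have slid into the catch pan (x of bar_1 in the frame of bar_unit_pan between -0.068 and 0.068 m and y of bar_1 in the frame of bar_unit_pan between -0.054 and 0.054 m and z of bar_1 in the frame of bar_unit_pan between -0.01 and 0.035 m and x of bar_2 in the frame of bar_unit_pan between -0.068 and 0.068 m and y of bar_2 in the frame of bar_unit_pan between -0.054 and 0.054 m and z of bar_2 in the frame of bar_unit_pan between -0.01 and 0.035 m and value of joint bar_unit_tray above 0.12 rad), for 0.2 s.
At the end, for the whole second after the job is handed in: The first two or three of the five stirring bars (bars 1 and 2, and maybe 3) lie at rest in the catch pan, the others lie in the tray, none anywhere else, and the tray is back at rest (tilt under 0.05 rad) (value of joint bar_unit_tray below 0.05 rad and x of bar_1 in the frame of bar_unit_pan between -0.068 and 0.068 m and y of bar_1 in the frame of bar_unit_pan between -0.054 and 0.054 m and z of bar_1 in the frame of bar_unit_pan between -0.01 and 0.035 m and x of bar_2 in the frame of bar_unit_pan between -0.068 and 0.068 m and y of bar_2 in the frame of bar_unit_pan between -0.054 and 0.054 m and z of bar_2 in the frame of bar_unit_pan between -0.01 and 0.035 m and ((x of bar_3 in the frame of bar_unit_pan between -0.068 and 0.068 m and y of bar_3 in the frame of bar_unit_pan between -0.054 and 0.054 m and z of bar_3 in the frame of bar_unit_pan between -0.01 and 0.035 m) or (x of bar_3 in the frame of bar_unit_pan between 0.068 and 0.2 m and y of bar_3 in the frame of bar_unit_pan between -0.035 and 0.035 m and z of bar_3 in the frame of bar_unit_pan between 0.055 and 0.11 m)) and x of bar_4 in the frame of bar_unit_pan between 0.068 and 0.2 m and y of bar_4 in the frame of bar_unit_pan between -0.035 and 0.035 m and z of bar_4 in the frame of bar_unit_pan between 0.055 and 0.11 m and x of bar_5 in the frame of bar_unit_pan between 0.068 and 0.2 m and y of bar_5 in the frame of bar_unit_pan between -0.035 and 0.035 m and z of bar_5 in the frame of bar_unit_pan between 0.055 and 0.11 m and linear speed of each of bar_1, bar_2, bar_3, bar_4, bar_5 below 0.03 m/s); the robot touches nothing.
It fails at once if the tray drops back instead of being lowered gently (faster than 3.5 rad/s) (velocity of joint bar_unit_tray below -3.5 rad/s).
It fails at once if the gripper touches a stirring bar (contact force between any of the arm, the fingers and bar_1 above 0.3 N or contact force between any of the arm, the fingers and bar_2 above 0.3 N or contact force between any of the arm, the fingers and bar_3 above 0.3 N or contact force between any of the arm, the fingers and bar_4 above 0.3 N or contact force between any of the arm, the fingers and bar_5 above 0.3 N).
It fails at once if the tray of the dispenser of caps is tilted by more than 0.1 rad (value of joint cap_unit_tray above 0.1 rad).
It also fails if it takes over 40 s, if anything falls off the work surface, if the arm or the gripper's body presses on something with over 40 N, if the wrist force passes 120 N, or if a joint passes its speed limit or range.

### The arm

A 7-joint arm with a two-finger parallel gripper is mounted at the origin on the work surface; the furniture and walls round the work are solid. World frame = base frame: x ahead of the robot, y to its left, z up, the work surface at z = 0. Lengths are in mm, angles in rad, forces in N, time in s.
With the tool pointing down it reaches from about 425 to 1025 mm from the base axis. Payload 9.4 kg.
Tool frame: the origin (TCP) lies on the centre line of the jaws, within the pads' length; the fingertips stand 11 mm ahead of it and the grasp point (between the pads) lies 8 mm behind it; z points along the fingers, y is the line along which they close (so a half turn about z gives the same grasp; the last joint's range is limited). The gripper opens to 85 mm and grips with 20 to 120 N. Pads are 22 mm wide; open, the fingers measure 114 mm over their backs; the gripper's body (76 mm by 85 mm) begins 54 mm behind the grasp point. The pads swing forward as they close: fully open they stand 13 mm farther back than shut.
Start: joints at [1.17, 0.599, -0.003, 1.599, 0.002, 0.943, -0.08], TCP at [230.665, -687.326, 242.275] pointing down, gripper open.
Joint ranges: [-2.57, 2.57], [-0.35, 1.97], [-1.29, 1.29], [0.11, 2.56], [-1.05, 4.19], [0.11, 1.86], [-2.63, 2.63]. Speed limits (rad/s): [2.22, 2.22, 3.01, 3.01, 3.14, 3.14, 3.14].

### API

Orientations are given as a 3x3 rotation matrix whose columns are the frame's x, y, z axes.
In Python, from rig import sense, vision, arm gives the robot as it stands.
- The arm moves only by the tool jog_arm, never from a script. Its argument "series" is text: rows parted by semicolons, each of 7 numbers parted by spaces: the turn, a rotation vector about the tool's x, y, z in rad, then the shift along the tool's x, y, z in mm, then the opening, from 0 (shut) to 1 (fully open). In form: rx ry rz x y z jaw; .... A call has 1 to 5 rows; each row shifts and turns the commanded pose from where the row before left it, along the tool's axes as they then stand; what a row does not reach is not made up. A row lasts 1/12 s, in which the tool goes at most 41.7 mm and 7.16 degrees, less where a joint would pass 70% of its speed; a pose out of reach is approached as far as the arm can. A call is refused whole if a number of a shift passes 41.7 or a number of a turn 0.125, either way. A call with a gripper value outside its range is refused whole. The fingers move at their own pace and stop on an object; "force" is the grip in N (left out, the last holds). Time passes only in rows, so rows that do not move let the fingers close. It gives the time, the measured TCP pose, the force, the opening and the grip force at its end, in the units of the state.
- sense(): the state, without advancing time (a new reading comes with each control period).
- vision.snapshot(name): name is "scene" or "side" or "wrist"; returns a dict with "pixels" (384x512x3 uint8, red, green, blue), "K" (3x3 intrinsics, pixels), "R" (3x3) and "t" (3): a world point X has camera coordinates R X + t. Camera axes: x right, y down, z forward; pixel columns grow to the right and rows downward; lengths in mm; the calibration is good to about 2 mm. A picture is of the moment at which its call begins. There is no depth.
- arm.close_job(): hands the job in; it is judged then, once.
The state is a dict: "t": time; "joint_pos": joint angles; "qd": joint speeds; "joint_torque": joint torques, N m; "tool_pos": TCP position; "ee_rot": TCP orientation; "ft_force": force on the tool from outside, world axes, zero at the start; "torque": the same for the moment, N m; "finger_gap": opening from 0.0 (shut) to 1.0 (fully open); "grip_force": force on a finger pad.
Only numpy, scipy, OpenCV 4.12 (cv2) and the standard library are available. Lean on these libraries where they do the work, as an engineer would, in place of code of your own. Each camera call takes 0.05 s, during which the arm holds its last target. There are 200 camera calls.

## Working session

There is one attempt and no reset: what is moved stays moved. The work goes in short steps, Python scripts to look and compute and a tool call to move; the robot and the scene stay as the last step left them, time stands still between calls to the robot, and variables do not carry over. Pictures are saved under pics/ and viewed, at most 10 in all, crops included, and the job is handed in when it is done.

Besides the shell and the picture viewer there is one more tool, called after "Call:" by a JSON object that holds its "method" and its "body". jog_arm: Moves the arm, as the interface text tells. Its arguments: {"type":"object","properties":{"series":{"type":"string"},"force":{"type":"number"}},"required":["series"]}

```bash
mkdir -p pics
python3 - <<'E'
from rig import sense,vision
import cv2,numpy as np,pickle
s=sense();print(s)
ims=[vision.snapshot(n) for n in("scene","side")]
pickle.dump(ims,open("ims0.pkl","wb"))
for n,i in zip(("scene","side"),ims):
    print(n,i["K"].tolist(),i["R"].tolist(),i["t"])
    cv2.imwrite(f"pics/{n}0.png",cv2.resize(i["pixels"][:,:,::-1],(800,600),interpolation=cv2.INTER_CUBIC))
E
```

```text
{'t': 0.0, 'joint_pos': array([ 1.17031155,  0.60012724, -0.00256155,  1.60013732,  0.00181701,
        0.94291001, -0.07979611]), 'qd': array([ 0.00123605,  0.00037532,  0.00017809, -0.00060154,  0.0004072 ,
        0.00101484, -0.00019348]), 'joint_torque': array([ 7.99346144e-04, -7.76443005e+01,  1.56513367e+00, -2.58008212e+01,
        1.23101598e-02,  8.80667969e-03,  2.26069267e-05]), 'tool_pos': array([ 230.50832478, -686.8917316 ,  241.41250238]), 'ee_rot': array([[ 9.48010160e-01,  3.18239417e-01, -6.40820601e-04],
       [ 3.18240027e-01, -9.48009072e-01,  1.44396743e-03],
       [-1.47976392e-04, -1.57283055e-03, -9.99998752e-01]]), 'ft_force': array([-0.16209014,  0.06084662,  0.88586552]), 'torque': array([ 1.23820516e-02, -5.54506165e-03, -4.88357150e-05]), 'grip_force': 0.0, 'finger_gap': 0.9994635724756012}
scene [[411.79183705313557, 0.0, 254.66299534979782], [0.0, 411.79183705313557, 191.4371354674797], [0.0, 0.0, 1.0]] [[-0.7256307927252874, -0.6879593620750729, -0.013109873459711475], [-0.4213874295551895, 0.4593625009756832, -0.7819326869432147], [0.5439600967550298, -0.5618700996054372, -0.6232250029544987]] [ 316.85512715  281.46510762 1044.13265359]
side [[359.09385459345117, 0.0, 255.6949966436821], [0.0, 359.09385459345117, 190.19242063722731], [0.0, 0.0, 1.0]] [[-0.9061530246233922, -0.4223073882878839, -0.02330591691704924], [-0.19221953442650075, 0.4602805596139772, -0.8667141726234221], [0.37674705911358797, -0.7808958165074967, -0.49826035083112147]] [385.61815398 179.34817051 844.24848315]
```

View pics/scene0.png

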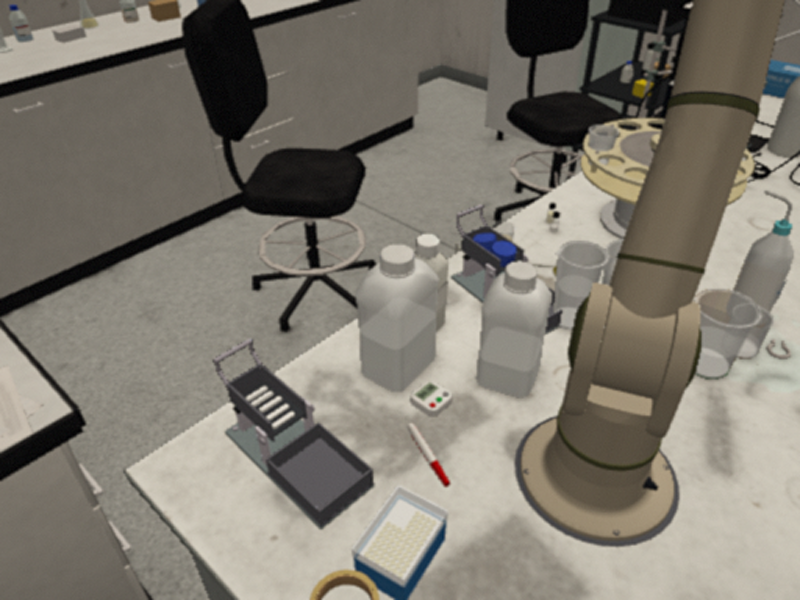

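View pics/side0.png

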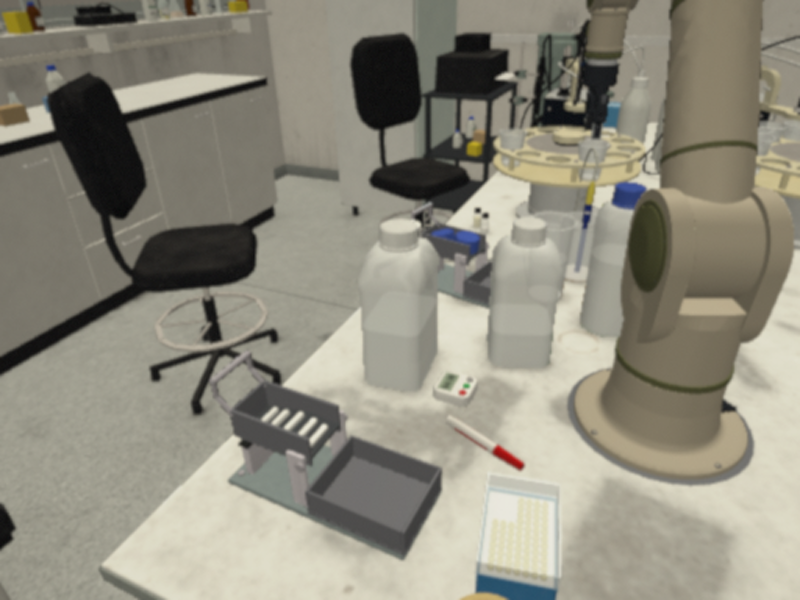

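The bar dispenser is front left in both pictures. Its handle is near (235,352) in the scene picture and (232,368) in the side picture, both in 800-px scale. The cap unit is farther back. Next I'll enlarge both views of the bar unit.

Run:
```python
import pickle,cv2,numpy as np
a,b=pickle.load(open("ims0.pkl","rb"))
A=a["pixels"][210:340,130:250,::-1];B=b["pixels"][220:350,130:290,::-1]
cv2.imwrite("pics/cA.png",cv2.resize(A,None,fx=4.6,fy=4.6,interpolation=cv2.INTER_CUBIC))
cv2.imwrite("pics/cB.png",cv2.resize(B,None,fx=4.6,fy=4.6,interpolation=cv2.INTER_CUBIC))
```

```text
(no output)
```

View pics/cA.png

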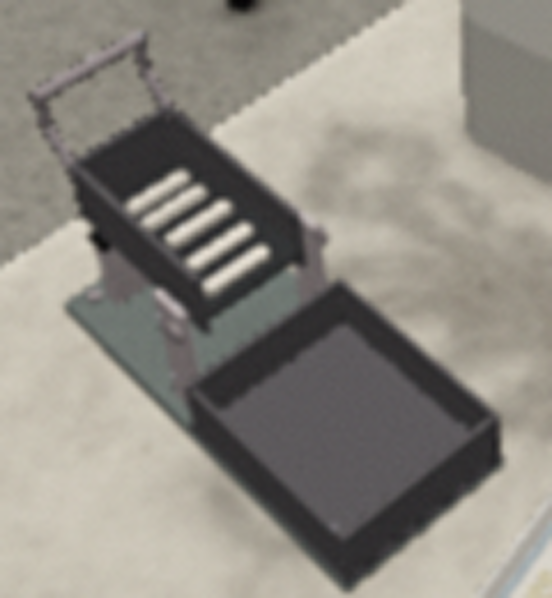

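View pics/cB.png

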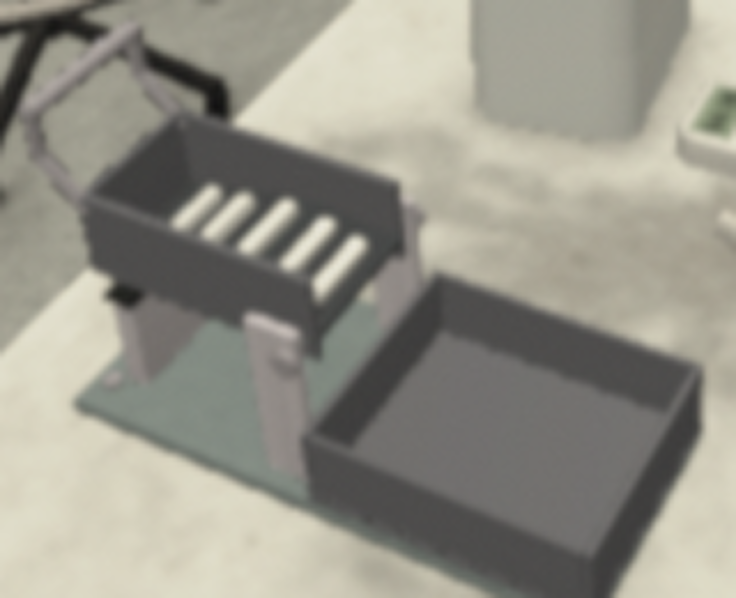

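Pixel readings in the crops:

| Feature | Scene crop | Side crop |
|---|---|---|
| Handle end | (38,95) | (32,108) |
| Handle end | (142,42) | (130,35) |
| Pan rim corner | (340,285) | (437,277) |
| Pan rim corner | (192,392) | (305,440) |
| Pan rim corner | (497,422) | (700,370) |
| Pan rim corner | (345,545) | (597,558) |

I'll fit the dispenser pose to these.

```bash
cat > h.py <<'E'
import numpy as np
def proj(im,X):
    c=X@np.array(im["R"]).T+im["t"];p=c@np.array(im["K"]).T
    return p[:,:2]/p[:,2:]
E
python3 - <<'E'
import pickle,numpy as np
from scipy.optimize import least_squares
from h import proj
from rig import sense
a,b=pickle.load(open("ims0.pkl","rb"))
uA=np.array([(38,95),(142,42),(192,392),(340,285),(345,545),(497,422),(80,165),(172,110)])/4.6+[130-.4,210-.4]
uB=np.array([(32,108),(130,35),(305,440),(437,277),(597,558),(700,370),(90,200),(183,120)])/4.6+[130-.4,220-.4]
def pts(p):
    x,y,th,w=p;h=50+w;l=63.5+w
    P=np.array([(140,32.5,153),(140,-32.5,153),(-67+l,h,48),(-67+l,-h,48),(-67-l,h,48),(-67-l,-h,48),(120,35,115),(120,-35,115)],float)
    c,s=np.cos(th),np.sin(th);P[:,:2]=P[:,:2]@np.array([[c,s],[-s,c]])+[x,y];return P
f=lambda p:np.r_[proj(a,pts(p))-uA,proj(b,pts(p))-uB].ravel()
r=least_squares(f,[600,-50,0,2],loss="soft_l1");print(r.x);print(f(r.x).reshape(2,8,2).round(1).tolist())
x,y,th,_=r.x
print("handle",x+140*np.cos(th),y+140*np.sin(th),"yaw",th)
g=least_squares(lambda X:np.r_[proj(a,X.reshape(2,3))-uA[:2],proj(b,X.reshape(2,3))-uB[:2]].ravel(),[700,0,150,700,-60,150.]);print(g.x,g.cost)
E
```

```text
[597.57518612 -22.2999817    0.72159055   6.68534006]
[[[37.3, -65.4], [18.5, -65.5], [49.5, -98.0], [20.7, -95.9], [60.5, -130.6], [28.0, -125.2], [36.0, -70.1], [19.7, -70.9]], [[15.2, -68.2], [-7.0, -62.5], [12.1, -110.9], [-22.8, -94.0], [-3.7, -144.7], [-36.1, -121.2], [12.6, -76.5], [-9.2, -70.4]]]
handle 702.6810255160451 70.18116516080468 yaw 0.721590547871951
[520.62364341 338.17359166 152.14120037 528.36441575 265.51779078
 139.15815065] 0.07476591121888149
```

Run:
```python
import pickle,numpy as np
from scipy.optimize import least_squares
from h import proj
a,b=pickle.load(open("ims0.pkl","rb"))
uA=np.array([(38,95),(142,42),(192,392),(340,285),(345,545),(497,422),(80,165),(172,110)])/4.6+[130-.4,210-.4]
uB=np.array([(32,108),(130,35),(305,440),(437,277),(597,558),(700,370),(90,200),(183,120)])/4.6+[130-.4,220-.4]
def pts(p):
    x,y,th,w=p;h=50+w;l=63.5+w
    P=np.array([(140,32.5,153),(140,-32.5,153),(-67+l,h,48),(-67+l,-h,48),(-67-l,h,48),(-67-l,-h,48),(120,35,115),(120,-35,115)],float)
    c,s=np.cos(th),np.sin(th);P[:,:2]=P[:,:2]@np.array([[c,s],[-s,c]])+[x,y];return P
f=lambda p:np.r_[proj(a,pts(p))-uA,proj(b,pts(p))-uB].ravel()
r=least_squares(f,[390,290,0.1,2]);print(r.x);print(f(r.x).reshape(2,8,2).round(1).tolist())
x,y,th,_=r.x
print("handle",x+140*np.cos(th),y+140*np.sin(th),"yaw",th)
```

```text
[ 3.75097344e+02  3.13983054e+02 -3.77288669e-02  1.80289568e+00]
[[[-0.0, 1.3], [-1.0, 0.4], [-1.2, -0.2], [-0.4, -0.0], [-1.0, -0.2], [-0.5, -0.2], [-2.9, 1.2], [-0.1, -0.5]], [[0.6, 1.1], [1.5, -0.8], [1.3, -0.8], [1.2, -0.7], [-0.2, -0.1], [1.2, -0.2], [-1.6, -0.1], [0.9, -2.9]]]
handle 514.9977135015886 308.7022659978502 yaw -0.037728866917966127
```

The pose fit is good: the handle is at about (515, 308), yaw -0.04. I'll lift and turn the tool to match the dispenser.

Call:
{"method": "jog_arm", "body": {"series": "0 0 -0.12 0 0 -40 1; 0 0 -0.12 0 0 -40 1; 0 0 -0.12 0 0 -40 1; 0 0 -0.12 0 0 -40 1; 0 0 -0.12 0 0 0 1"}}

```text
t: 0.52
tool_pos: [231.5, -689.4, 411.5]
ee_rot: [[0.599, 0.801, 0.004], [0.801, -0.598, -0.011], [-0.006, 0.01, -1.0]]
ft_force: [0.6, -0.2, 0.4]
finger_gap: 1.001
grip_force: 0.0
```

Call:
{"method": "jog_arm", "body": {"series": "0 0 -0.12 20 20 0 1; 0 0 -0.12 20 20 0 1; 0 0 -0.12 20 20 0 1; 0 0 -0.12 20 20 0 1; 0 0 -0.13 20 20 0 1"}}

```text
out of range
```

Run:
```python
import pickle,numpy as np
a,b=pickle.load(open("ims0.pkl","rb"))
# heights: table base point and the z of the top pixel straight above it
def ray(im,u):
    R=np.array(im["R"]);d=R.T@np.linalg.solve(im["K"],[*u,1]);return -R.T@im["t"],d
for n,u,v in(("bottle1",(400,370),(397,250)),("bottle2",(510,380),(520,265)),("carousel",(625,228),(600,130))):
    o,d=ray(a,np.array(u)*.64);g=o-d*o[2]/d[2]
    o,e=ray(a,np.array(v)*.64);k=((g-o)[:2]@e[:2])/(e[:2]@e[:2]);print(n,g.round(),(o+k*e).round())
```

```text
bottle1 [391.  42.   0.] [393.  43. 277.]
bottle2 [221. -79.   0.] [229. -74. 264.]
carousel [ 321. -707.    0.] [ 416. -662.  247.]
```

Call:
{"method": "jog_arm", "body": {"series": "0 0 -0.12 20 20 0 1; 0 0 -0.12 20 20 0 1; 0 0 -0.12 20 20 0 1; 0 0 -0.12 20 20 0 1; 0 0 -0.12 20 20 0 1"}}

```text
t: 0.93
tool_pos: [361.3, -635.4, 401.4]
ee_rot: [[0.041, 0.999, -0.0], [0.999, -0.041, 0.001], [0.001, -0.0, -1.0]]
ft_force: [0.4, 0.2, -0.2]
finger_gap: 1.004
grip_force: 0.0
```

Call:
{"method": "jog_arm", "body": {"series": "0 0 0 40 30 0 1; 0 0 0 40 30 0 1; 0 0 0 40 30 0 1; 0 0 0 40 30 0 1; 0 0 0 40 20 0 1"}}

```text
t: 1.35
tool_pos: [488.2, -469.5, 401.5]
ee_rot: [[0.047, 0.999, -0.0], [0.999, -0.047, 0.001], [0.001, -0.0, -1.0]]
ft_force: [0.5, -0.3, 0.5]
finger_gap: 1.002
grip_force: 0.0
```

Call:
{"method": "jog_arm", "body": {"series": "0 0 0 40 5 0 1; 0 0 0 40 5 0 1; 0 0 0 40 5 0 1; 0 0 0 40 5 0 1; 0 0 0 40 5 0 1"}}

```text
t: 1.77
tool_pos: [520.8, -270.4, 402.0]
ee_rot: [[0.047, 0.999, -0.001], [0.999, -0.047, 0.0], [0.0, -0.001, -1.0]]
ft_force: [1.7, -0.5, 0.2]
finger_gap: 1.004
grip_force: 0.0
```

Call:
{"method": "jog_arm", "body": {"series": "0 0 0 40 0 0 1; 0 0 0 40 0 0 1; 0 0 0 40 0 0 1; 0 0 0 40 0 0 1; 0 0 0 40 0 0 1"}}

```text
t: 2.18
tool_pos: [529.9, -70.8, 402.2]
ee_rot: [[0.047, 0.999, -0.0], [0.999, -0.047, -0.0], [-0.0, -0.0, -1.0]]
ft_force: [-0.1, -0.5, 0.5]
finger_gap: 1.0
grip_force: 0.0
```

Call:
{"method": "jog_arm", "body": {"series": "0 0 0 40 0 0 1; 0 0 0 40 0 0 1; 0 0 0 40 0 0 1; 0 0 0 40 0 0 1; 0 0 0 40 0 0 1"}}

```text
t: 2.6
tool_pos: [539.4, 128.9, 402.1]
ee_rot: [[0.047, 0.999, -0.0], [0.999, -0.047, -0.0], [-0.0, -0.0, -1.0]]
ft_force: [0.6, -1.0, -1.0]
finger_gap: 0.995
grip_force: 0.0
```

Call:
{"method": "jog_arm", "body": {"series": "0 0 0 40 0 0 1; 0 0 0 40 0 0 1; 0 0 0 40 0 0 1; 0 0 0 30 0 0 1; 0 0 0 0 0 0 1"}}

```text
t: 3.02
tool_pos: [545.0, 284.1, 401.8]
ee_rot: [[0.039, 0.999, -0.002], [0.999, -0.039, 0.004], [0.004, -0.002, -1.0]]
ft_force: [-1.8, 0.6, 0.6]
finger_gap: 0.999
grip_force: 0.0
```

Call:
{"method": "jog_arm", "body": {"series": "0 0 0 22 -30 0 1; 0 0 0 0 0 40 1; 0 0 0 0 0 40 1; 0 0 0 0 0 40 1; 0 0 0 0 0 0 1"}}

```text
t: 3.43
tool_pos: [515.3, 297.3, 275.3]
ee_rot: [[0.047, 0.999, -0.009], [0.999, -0.047, -0.006], [-0.007, -0.009, -1.0]]
ft_force: [-1.6, -1.3, -1.3]
finger_gap: 0.995
grip_force: 0.0
```

Run:
```python
from rig import sense,vision
import cv2,numpy as np,pickle
s=sense();i=vision.snapshot("wrist");pickle.dump((s,i),open("w1.pkl","wb"))
print(s["tool_pos"],s["ee_rot"].round(4).tolist())
cv2.imwrite("pics/w1.png",cv2.resize(i["pixels"][:,:,::-1],(800,600),interpolation=cv2.INTER_CUBIC))
```

```text
[515.2507289  297.3020387  275.34598078] [[0.0465, 0.9989, -0.0093], [0.9989, -0.0466, -0.0064], [-0.0068, -0.009, -0.9999]]
```

View pics/w1.png

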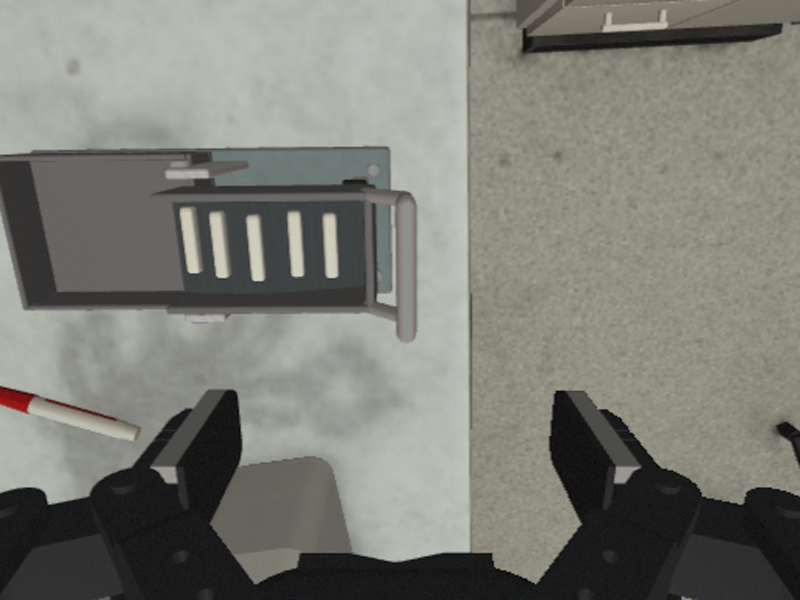

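The wrist view shows the handle running from about (406,197) to (407,336) in 800-px scale, nearly parallel to the image's vertical axis. Bars 1–5 are visible in the tray.

Run:
```python
import pickle,numpy as np
s,i=pickle.load(open("w1.pkl","rb"));R=np.array(i["R"]);o=-R.T@i["t"]
for u in((405,195),(407,338)):
    d=R.T@np.linalg.solve(i["K"],[u[0]*.64,u[1]*.64,1]);print((o+d*(153-o[2])/d[2]).round(1))
```

```text
[522.1 343.6 153. ]
[520.1 270.7 153. ]
```

Call:
{"method": "jog_arm", "body": {"series": "0 0 -0.013 10 4 0 1; 0 0 0 0 0 40 1; 0 0 0 0 0 40 1; 0 0 0 0 0 30 1; 0 0 0 0 0 0 1"}}

```text
t: 3.9
tool_pos: [522.2, 309.9, 169.7]
ee_rot: [[0.034, 0.999, -0.003], [0.999, -0.034, -0.002], [-0.002, -0.003, -1.0]]
ft_force: [-1.4, -1.4, -1.0]
finger_gap: 1.003
grip_force: 0.0
```

Call:
{"method": "jog_arm", "body": {"series": "0 0 0 0 0 0 0.6; 0 0 0 0 0 0 0.4", "force": 40}}

```text
t: 4.07
tool_pos: [524.0, 312.0, 175.3]
ee_rot: [[0.034, 0.999, 0.003], [0.999, -0.034, 0.003], [0.003, 0.003, -1.0]]
ft_force: [0.4, 0.1, 0.5]
finger_gap: 0.75
grip_force: 0.0
```

Run:
```python
from rig import sense,vision
import cv2,numpy as np,pickle
s=sense();i=vision.snapshot("wrist")
print(s["tool_pos"],s["ee_rot"].round(4).tolist(),s["finger_gap"],s["ft_force"])
cv2.imwrite("pics/w2.png",cv2.resize(i["pixels"][:,:,::-1],(800,600),interpolation=cv2.INTER_CUBIC))
```

```text
[524.03739825 311.95754943 175.34650304] [[0.0338, 0.9994, 0.0034], [0.9994, -0.0338, 0.0026], [0.0027, 0.0033, -1.0]] 0.7496285453410584 [0.43720665 0.07199009 0.46078859]
```

View pics/w2.png

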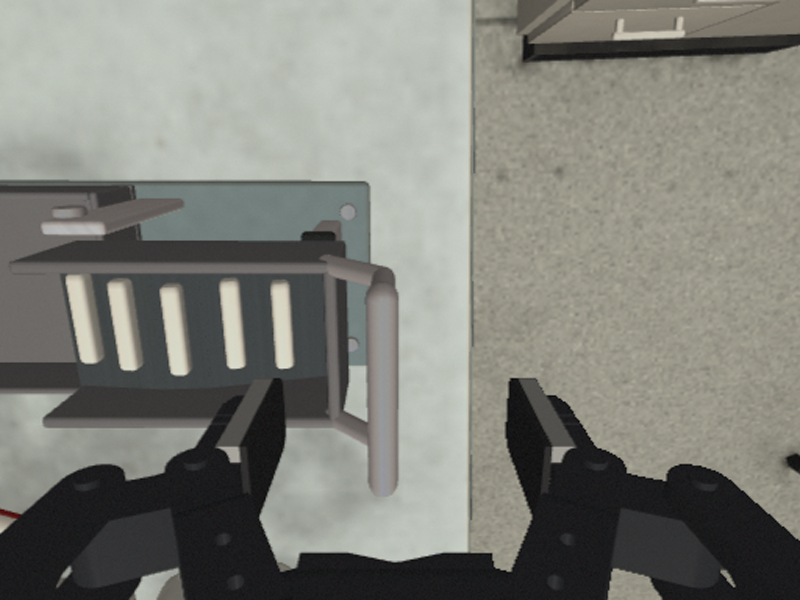

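The handle axis is at column about 383, rows 278–490. It lies slightly left of the jaw midline at about column 396.

Run:
```python
from rig import sense,vision
import numpy as np
i=vision.snapshot("wrist");s=sense();R=np.array(i["R"]);o=-R.T@i["t"]
P=[]
for u in((382,278),(383,488)):
    d=R.T@np.linalg.solve(i["K"],[u[0]*.64,u[1]*.64,1]);P.append(o+d*(153-o[2])/d[2]);print(P[-1].round(1))
m=(P[0]+P[1])/2;m[2]=145
print(s["tool_pos"],s["finger_gap"],(s["ee_rot"].T@(m-s["tool_pos"])).round(1))
```

```text
[522.2 344.9 153. ]
[519.5 270.2 153. ]
[523.87219848 311.48528107 175.30302822] 0.5750081091514526 [-4.1 -3.  30.3]
```

Call:
{"method": "jog_arm", "body": {"series": "0 0 0 -4 -3 0 0.4; 0 0 0 0 0 15 0.4; 0 0 0 0 0 15 0.4; 0 0 0 0 0 0 0.4; 0 0 0 0 0 0 0.4"}}

```text
t: 4.58
tool_pos: [519.3, 306.1, 142.9]
ee_rot: [[0.034, 0.999, -0.0], [0.999, -0.034, -0.0], [-0.0, -0.0, -1.0]]
ft_force: [0.3, 0.2, 0.0]
finger_gap: 0.399
grip_force: 0.0
```

Call:
{"method": "jog_arm", "body": {"series": "0 0 0 0 0 0 0; 0 0 0 0 0 0 0; 0 0 0 0 0 0 0; 0 0 0 0 0 0 0; 0 0 0 0 0 0 0", "force": 40}}

```text
t: 5.0
tool_pos: [519.9, 306.6, 143.4]
ee_rot: [[0.034, 0.999, 0.002], [0.999, -0.034, 0.001], [0.001, 0.002, -1.0]]
ft_force: [-0.3, -0.9, 6.5]
finger_gap: 0.103
grip_force: 39.2
```

Call:
{"method": "jog_arm", "body": {"series": "-0.02 0 0 0 -1.2 -2.8 0; -0.02 0 0 0 -1.2 -2.8 0; -0.02 0 0 0 -1.2 -2.8 0; -0.02 0 0 0 -1.2 -2.8 0; -0.02 0 0 0 -1.2 -2.8 0"}}

```text
t: 5.42
tool_pos: [513.4, 306.8, 156.9]
ee_rot: [[0.034, 0.994, 0.103], [0.999, -0.034, -0.003], [0.001, 0.104, -0.995]]
ft_force: [5.4, 1.0, 0.4]
finger_gap: 0.098
grip_force: 39.3
```

```bash
cat > look.py <<'E'
import sys,cv2,numpy as np
from rig import sense,vision
from h import proj
c,s=np.cos(-.035),np.sin(-.035)
P=np.array([(-3.5,50,48),(-3.5,-50,48),(-130.5,-50,48),(-130.5,50,48)],float)
H=np.array([521-140*c,307.-140*s])
def W(P):P=P.copy();P[:,:2]=P[:,:2]@np.array([[c,s],[-s,c]])+H;return P
F=W(P*[1,1,.25])
tp=np.array([-67.,0,0]);out=[]
for n in("scene","side"):
    i=vision.snapshot(n);im=i["pixels"];m=np.zeros(im.shape[:2],np.uint8)
    cv2.fillPoly(m,[cv2.convexHull(proj(i,np.r_[W(P),F]).round().astype(np.int32))],1)
    w=cv2.inRange(im,(165,160,150),(255,255,255))
    out.append(int(((w>0)&(m>0)).sum()))
    u,v=proj(i,W(np.array([[0,0,90.]])))[0].astype(int)
    if len(sys.argv)>1: cv2.imwrite(f"pics/{sys.argv[1]}_{n}.png",cv2.resize(np.ascontiguousarray(im[v-80:v+60,u-90:u+90,::-1]),None,fx=4,fy=4,interpolation=cv2.INTER_CUBIC))
q=sense();print("pan white",out,"t",round(q["t"],2),q["tool_pos"].round(1),"lean",round(float(np.arcsin(np.hypot(*q["ee_rot"][:2,2]))),3),q["ft_force"].round(1),q["joint_pos"].round(2),q["finger_gap"])
E
python3 look.py t1
```

```text
pan white [0, 1] t 5.52 [513.1 306.9 157.4] lean 0.104 [5.9 1.1 0.3] [-0.37  0.56 -0.43  2.02  0.54  0.6  -1.22] 0.10089220967864256
```

View pics/t1_side.png

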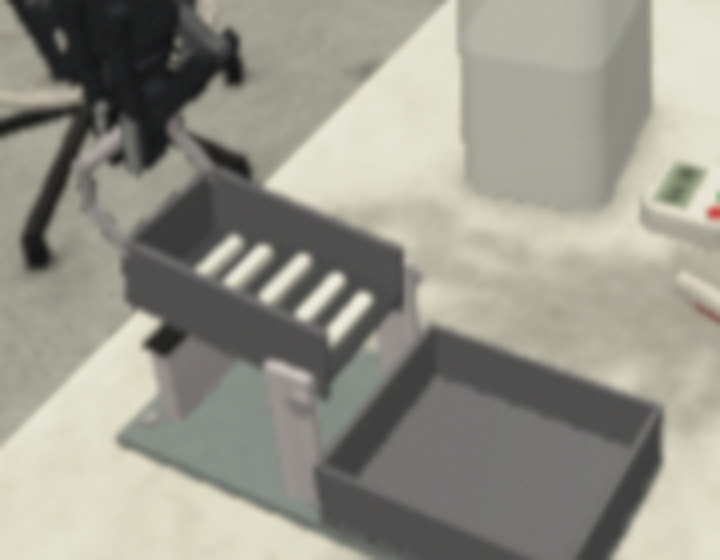

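The tray is lifting with the handle in the jaws. All five bars (about (220–350, 255–315)) are still in it and the pan is empty. I'll keep raising it.

Call:
{"method": "jog_arm", "body": {"series": "-0.02 0 0 0 -1.2 -2.8 0; -0.02 0 0 0 -1.2 -2.8 0; -0.02 0 0 0 -1.2 -2.8 0; -0.02 0 0 0 -1.2 -2.8 0; -0.02 0 0 0 -1.2 -2.8 0"}}

```text
t: 5.93
tool_pos: [505.4, 307.1, 170.1]
ee_rot: [[0.034, 0.979, 0.202], [0.999, -0.033, -0.006], [0.001, 0.202, -0.979]]
ft_force: [4.7, 0.4, 0.1]
finger_gap: 0.098
grip_force: 39.7
```

Call:
{"method": "jog_arm", "body": {"series": "-0.02 0 0 0 -1.2 -2.8 0; -0.02 0 0 0 -1.2 -2.8 0; 0 0 0 0 0 0 0; 0 0 0 0 0 0 0; 0 0 0 0 0 0 0"}}

```text
t: 6.35
tool_pos: [501.8, 307.3, 175.2]
ee_rot: [[0.033, 0.97, 0.24], [0.999, -0.033, -0.007], [0.001, 0.24, -0.971]]
ft_force: [5.1, 0.5, 1.3]
finger_gap: 0.097
grip_force: 39.9
```

```bash
python3 look.py t2
```

```text
pan white [0, 5] t 6.45 [501.9 307.3 175.1] lean 0.243 [4.6 0.7 2.4] [-0.52  0.49 -0.3   2.11  0.7   0.49 -1.42] 0.09871767089491469
```

Call:
{"method": "jog_arm", "body": {"series": "-0.02 0 0 0 -1.2 -2.8 0; -0.02 0 0 0 -1.2 -2.8 0; 0 0 0 0 0 0 0; 0 0 0 0 0 0 0; 0 0 0 0 0 0 0"}}

```text
t: 6.87
tool_pos: [498.1, 307.4, 180.0]
ee_rot: [[0.034, 0.96, 0.279], [0.999, -0.033, -0.008], [0.001, 0.279, -0.96]]
ft_force: [5.6, 0.1, 3.4]
finger_gap: 0.103
grip_force: 40.2
```

```bash
python3 look.py t3
```

```text
pan white [0, 5] t 6.97 [498.1 307.4 179.9] lean 0.283 [ 4.9 -0.3  2.3] [-0.58  0.47 -0.25  2.14  0.76  0.47 -1.5 ] 0.09985516030345676
```

Call:
{"method": "jog_arm", "body": {"series": "-0.02 0 0 0 -1.2 -2.8 0; -0.02 0 0 0 -1.2 -2.8 0; 0 0 0 0 0 0 0; 0 0 0 0 0 0 0; 0 0 0 0 0 0 0"}}

```text
t: 7.38
tool_pos: [494.2, 307.6, 184.7]
ee_rot: [[0.034, 0.948, 0.317], [0.999, -0.032, -0.01], [0.001, 0.317, -0.948]]
ft_force: [4.8, 0.3, 2.5]
finger_gap: 0.097
grip_force: 40.5
```

```bash
python3 look.py t4
```

```text
pan white [0, 6] t 7.48 [494.2 307.6 184.6] lean 0.322 [4.9 0.9 3.2] [-0.64  0.45 -0.19  2.17  0.83  0.44 -1.58] 0.09819291243600169
```

Call:
{"method": "jog_arm", "body": {"series": "-0.02 0 0 0 -1.2 -2.8 0; -0.02 0 0 0 -1.2 -2.8 0; 0 0 0 0 0 0 0; 0 0 0 0 0 0 0; 0 0 0 0 0 0 0"}}

```text
t: 7.9
tool_pos: [490.0, 307.7, 189.2]
ee_rot: [[0.034, 0.934, 0.354], [0.999, -0.032, -0.011], [0.001, 0.355, -0.935]]
ft_force: [4.9, -0.2, 3.2]
finger_gap: 0.102
grip_force: 40.7
```

```bash
python3 look.py t5
```

```text
pan white [0, 6] t 8.0 [490.1 307.7 189.2] lean 0.362 [4.6 0.6 3.2] [-0.7   0.44 -0.14  2.2   0.91  0.42 -1.68] 0.1006498342453274
```

View pics/t5_side.png

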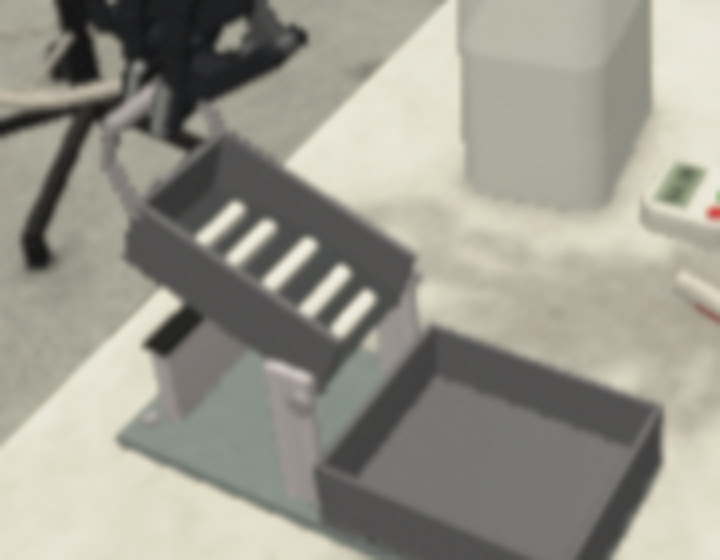

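The tray is at about 0.36 rad and all five bars are still in place, so I'll go on in small steps.

Call:
{"method": "jog_arm", "body": {"series": "-0.015 0 0 0 -0.9 -2.1 0; -0.015 0 0 0 -0.9 -2.1 0; 0 0 0 0 0 0 0; 0 0 0 0 0 0 0; 0 0 0 0 0 0 0"}}

```text
t: 8.42
tool_pos: [486.9, 307.7, 192.4]
ee_rot: [[0.034, 0.924, 0.382], [0.999, -0.032, -0.012], [0.001, 0.382, -0.924]]
ft_force: [5.1, 1.1, 3.6]
finger_gap: 0.1
grip_force: 40.8
```

```bash
python3 look.py t6
```

```text
pan white [0, 6] t 8.52 [486.9 307.8 192.4] lean 0.392 [3.8 0.8 3.4] [-0.75  0.43 -0.1   2.22  0.98  0.41 -1.76] 0.102032068669959
```

Call:
{"method": "jog_arm", "body": {"series": "-0.015 0 0 0 -0.9 -2.1 0; -0.01 0 0 0 -0.6 -1.4 0; 0 0 0 0 0 0 0; 0 0 0 0 0 0 0; 0 0 0 0 0 0 0"}}

```text
t: 8.93
tool_pos: [484.1, 307.9, 195.1]
ee_rot: [[0.034, 0.914, 0.405], [0.999, -0.031, -0.013], [0.001, 0.405, -0.914]]
ft_force: [5.6, 1.2, 3.2]
finger_gap: 0.099
grip_force: 40.8
```

```bash
python3 look.py t7; python3 -c "
import cv2,numpy as np
a,b=[cv2.imread(f'pics/{n}_side.png') for n in('t6','t7')]
print(np.abs(a.astype(int)-b).max(2)[180:,150:].mean())
for n in('t5','t6','t7'):
    m=cv2.inRange(cv2.imread(f'pics/{n}_side.png')[195:560,190:640],(165,185,190),(255,255,255));k,_,s,c=cv2.connectedComponentsWithStats(m)
    print(n,[(int(s[j,4]),(c[j]+[190,195]).round().tolist()) for j in range(1,k) if s[j,4]>200])"
```

```text
pan white [85, 160] t 9.03 [484.2 307.9 195.1] lean 0.417 [5.1 0.7 4. ] [-0.79  0.42 -0.06  2.23  1.04  0.4  -1.83] 0.0985740840867388
4.148531855955679
t5 [(16337, [507.0, 232.0]), (613, [220.0, 223.0]), (659, [250.0, 242.0]), (813, [289.0, 264.0]), (769, [325.0, 290.0]), (2875, [453.0, 303.0]), (679, [353.0, 313.0]), (1145, [620.0, 373.0]), (7335, [249.0, 532.0]), (604, [631.0, 544.0])]
t6 [(16281, [508.0, 232.0]), (619, [221.0, 219.0]), (667, [251.0, 240.0]), (809, [290.0, 263.0]), (2872, [453.0, 303.0]), (751, [346.0, 305.0]), (911, [368.0, 335.0]), (1159, [620.0, 373.0]), (7335, [249.0, 532.0]), (606, [631.0, 544.0])]
t7 [(16138, [509.0, 232.0]), (637, [221.0, 217.0]), (703, [252.0, 238.0]), (792, [291.0, 261.0]), (2875, [453.0, 303.0]), (1146, [621.0, 373.0]), (888, [391.0, 444.0]), (987, [475.0, 471.0]), (7336, [249.0, 532.0]), (603, [631.0, 544.0])]
```

Bars 1 and 2 are in the pan at (391,444) and (475,471) in the side crop, and bars 3–5 are still in the tray. I'll hold briefly, then lower.

Call:
{"method": "jog_arm", "body": {"series": "0 0 0 0 0 0 0; 0 0 0 0 0 0 0; 0 0 0 0 0 0 0; 0.02 0 0 0 1.2 2.8 0; 0.02 0 0 0 1.2 2.8 0"}}

```text
t: 9.45
tool_pos: [488.5, 307.7, 190.9]
ee_rot: [[0.033, 0.929, 0.368], [0.999, -0.031, -0.012], [0.001, 0.368, -0.93]]
ft_force: [5.6, 0.3, 3.0]
finger_gap: 0.101
grip_force: 40.8
```

Call:
{"method": "jog_arm", "body": {"series": "0.02 0 0 0 1.2 2.8 0; 0.02 0 0 0 1.2 2.8 0; 0.02 0 0 0 1.2 2.8 0; 0.02 0 0 0 1.2 2.8 0; 0.02 0 0 0 1.2 2.8 0"}}

```text
t: 9.87
tool_pos: [498.7, 307.4, 179.2]
ee_rot: [[0.034, 0.962, 0.272], [0.999, -0.033, -0.008], [0.001, 0.272, -0.962]]
ft_force: [3.7, 1.3, 1.8]
finger_gap: 0.103
grip_force: 40.7
```

Call:
{"method": "jog_arm", "body": {"series": "0.02 0 0 0 1.2 2.8 0; 0.02 0 0 0 1.2 2.8 0; 0.02 0 0 0 1.2 2.8 0; 0.02 0 0 0 1.2 2.8 0; 0.02 0 0 0 1.2 2.8 0"}}

```text
t: 10.28
tool_pos: [507.6, 307.1, 166.7]
ee_rot: [[0.034, 0.984, 0.175], [0.999, -0.033, -0.005], [0.001, 0.175, -0.985]]
ft_force: [4.2, 1.3, 0.4]
finger_gap: 0.103
grip_force: 40.7
```

Call:
{"method": "jog_arm", "body": {"series": "0.02 0 0 0 1.2 2.8 0; 0.02 0 0 0 1.2 2.8 0; 0.02 0 0 0 1.2 2.8 0; 0.02 0 0 0 1.2 2.8 0; 0 0 0 0 0 0 0"}}

```text
t: 10.7
tool_pos: [514.2, 306.8, 155.5]
ee_rot: [[0.034, 0.995, 0.094], [0.999, -0.034, -0.002], [0.001, 0.094, -0.996]]
ft_force: [2.9, 2.7, -0.3]
finger_gap: 0.1
grip_force: 40.7
```

Call:
{"method": "jog_arm", "body": {"series": "0.02 0 0 0 1.2 2.8 0; 0.02 0 0 0 1.2 2.8 0; 0.02 0 0 0 1.2 2.8 0; 0.015 0 0 0 0.9 2.1 0; 0 0 0 0 0 0 0"}}

```text
t: 11.12
tool_pos: [519.3, 306.6, 144.9]
ee_rot: [[0.035, 0.999, 0.018], [0.999, -0.035, 0.0], [0.001, 0.018, -1.0]]
ft_force: [2.4, 4.5, -0.9]
finger_gap: 0.095
grip_force: 40.7
```

Call:
{"method": "jog_arm", "body": {"series": "0.008 0 0 0 0.5 1.1 0; 0.008 0 0 0 0.5 1.1 0; 0 0 0 0 0 0 0; 0 0 0 0 0 0 0"}}

```text
t: 11.45
tool_pos: [519.8, 306.6, 143.5]
ee_rot: [[0.034, 0.999, 0.004], [0.999, -0.034, 0.0], [0.0, 0.004, -1.0]]
ft_force: [1.3, 4.1, -0.2]
finger_gap: 0.099
grip_force: 40.7
```

Call:
{"method": "jog_arm", "body": {"series": "0 0 0 0 0 1 0; 0 0 0 0 0 0 0.2; 0 0 0 0 0 0 0.4; 0 0 0 0 0 0 0.4; 0 0 0 0 0 0 0.4"}}

```text
t: 11.87
tool_pos: [519.8, 305.6, 142.3]
ee_rot: [[0.034, 0.999, 0.003], [0.999, -0.034, -0.001], [-0.001, 0.003, -1.0]]
ft_force: [0.3, 0.2, -0.0]
finger_gap: 0.4
grip_force: 0.0
```

Call:
{"method": "jog_arm", "body": {"series": "0 0 0 0 0 -5 0.4; 0 0 0 0 0 -20 0.4; 0 0 0 0 0 -40 0.4; 0 0 0 0 0 -40 0.4; 0 0 0 0 0 0 0.4"}}

```text
t: 12.28
tool_pos: [521.6, 308.7, 254.9]
ee_rot: [[0.034, 0.999, 0.012], [0.999, -0.034, 0.005], [0.006, 0.012, -1.0]]
ft_force: [-0.2, 0.9, 0.7]
finger_gap: 0.398
grip_force: 0.0
```

```bash
python3 look.py t8
```

```text
pan white [88, 151] t 12.38 [520.3 306.5 249.6] lean 0.007 [-0.6 -0.4 -0.9] [-0.24  0.5  -0.57  1.86  0.34  0.88 -1.01] 0.3993681523108458
```

View pics/t8_side.png

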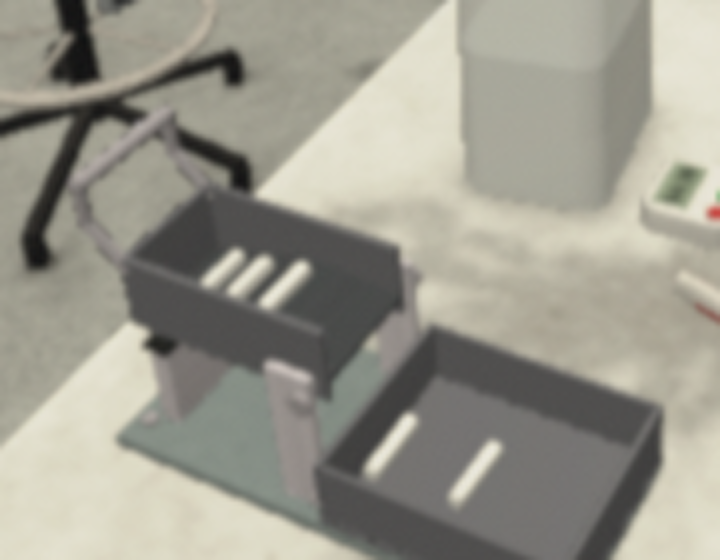

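The tray is back at rest with three bars in it at (225–285, 270–285), and two bars lie in the pan at (391,444) and (475,471). The gripper is clear.

```bash
python3 -c "
from rig import arm
print(arm.close_job())"
```

```text
the job is handed in; nothing more can be done
None
```

Job handed in (no verdict returned): bars 1 and 2 dropped into the catch pan and bars 3–5 stayed in the tray, which I lowered gently to rest and let go; the cap dispenser was left alone.

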